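# Hook the plunger grabber onto the middle stud of an open supply module

### The arm

A 7-joint arm with a two-finger parallel gripper is mounted at the origin on the work surface. World frame = base frame: x ahead of the robot, y to its left, z up, the work surface at z = 0. Lengths are in m, angles in rad, forces in N, time in s.
With the tool pointing down it reaches from about 0.425 to 0.975 m from the base axis. Payload 16.7 kg.
Tool frame: the origin (TCP) lies between the finger pads; the fingertips stand 14 mm ahead of it and the grasp point (between the pads) lies 5 mm behind it; z points along the fingers, y is the line along which they close (so a half turn about z gives the same grasp; the last joint's range is limited). The gripper opens to 85 mm and grips with 20 to 120 N. Pads are 22 mm wide; open, the fingers measure 114 mm over their backs; the gripper's body (76 mm by 85 mm) begins 54 mm behind the grasp point. The pads swing forward as they close: fully open they stand 13 mm farther back than shut.
Start: joints at [-1.375, 0.426, 0.074, 1.606, -0.034, 1.111, -0.067], TCP at [0.228, 0.635, 0.245] pointing down, gripper open.
Joint ranges: [-2.85, 2.85], [-0.5, 2.14], [-1.23, 1.37], [0.21, 2.46], [-1.02, 4.16], [0.16, 2.05], [-2.73, 2.73]. Speed limits (rad/s): [1.89, 1.89, 2.39, 2.39, 3.01, 3.01, 3.01].

### API

Orientations are given as a rotation vector (axis times angle).
In Python, from workcell import * gives the robot as it stands. The module is installed in compiled form; this text tells all that it offers.
- The arm moves only by the tool drive_tool, never from a script. Its argument "commands" is one flat list of numbers, 7 for each row, row after row: the shift along the tool's x, y, z in m, then the turn, a rotation vector about the tool's x, y, z in degrees, then the finger opening in m, from 0 to 0.0854. In form: [x, y, z, ax, ay, az, gripper, x, y, z, ax, ay, az, gripper, ...]. A call has 1 to 12 rows; each row shifts and turns the commanded pose from where the row before left it, along the tool's axes as they then stand; what a row does not reach is not made up. A row lasts 1/10 s, in which the tool goes at most 50 mm and 8.59 degrees, less where a joint would pass 70% of its speed; a pose out of reach is approached as far as the arm can. A call with a gripper value outside its range is refused whole. The fingers move at their own pace and stop on an object; "squeeze" is the grip in N (left out, the last holds). Time passes only in rows, so rows that do not move let the fingers close. It gives the time, the measured TCP pose, the force, the opening and the grip force at its end, in the units of the state.
- get_obs(): the state, without advancing time (a new reading comes with each control period).
- get_image(name): name is "scene" or "top" or "wrist"; returns a dict with "img" (384x512x3 uint8, blue, green, red), "z_map" (384x512 float32, m along the optical axis (not along the pixel's ray), 0 where there is no reading), "camera_matrix" (3x3 intrinsics, pixels), "camera_from_world" (4x4, takes a point from world to camera coordinates). Camera axes: x right, y up, looking along -z (the intrinsics and any distortion apply to the point x, -y, -z); pixel columns grow to the right and rows downward; lengths in m; the calibration is good to about 2 mm. A picture is of the moment at which its call begins.
- job_done(): hands the job in; it is judged then, once.
The state is a dict: "time": time; "qpos": joint angles; "dq": joint speeds; "joint_torque": joint torques, N m; "tcp_pos": TCP position; "tool_rot": TCP orientation; "wrist_force": force on the tool from outside, world axes, zero at the start; "wrist_torque": the same for the moment, N m; "finger_gap": opening from 0.0 (shut) to 1.0 (fully open); "finger_force": force on a finger pad.
Only numpy, scipy, OpenCV 4.12 (cv2) and the standard library are available. Lean on these libraries where they do the work, as an engineer would, in place of code of your own. Each camera call takes 0.05 s, during which the arm holds its last target. There are 200 camera calls.

### The job

Take the plunger grabber out of the probe rack and hook it onto the middle of the three studs on the terminal strip of the open supply module: rest its nose on the stud's head, press the thumb cap to run the hook out, slide the hook in under the head and let the spring draw it up, so that the grabber stays clamped upright on the stud by itself, ready for a meter lead. The strip is brittle, so bear on it no harder than the grabber's spring needs (never over 25 N, nose and hook together), keep the gripper itself off the module, and leave the other two tools in the rack, the strip cover and the screwdriver where they are.

Things in the scene. Friction and masses are not known exactly. Their poses are not given: they have to be found in the camera images.
- grabber: Plunger grabber, 88 mm long, 70 g: black barrel 24 x 18 mm (x, y) and 50 mm long, finger flange 36 x 30 x 4 mm at its upper end, steel stem, grey square thumb cap. Origin: middle of the flat nose face (barrel's lower end), z up the barrel, x the way the hook is open, i.e. the way to move to get its prongs under a head. Hangs upright by its flange in a rack bay, about 1.4 mm play each way.
- cap (a point): Middle of the grabber's thumb cap, 74 mm above the nose face with the plunger up; axes as the grabber's. Cap 18 x 18 mm, sides along x and y, 22 mm high (63 to 85 mm above the nose), round lead socket in its top. The flange's top is 50 mm above the nose, so finger tips may reach 15 mm below this point, no lower, or they meet the flange when the plunger is pressed by 6.5 mm.
- nose (a point): Middle of the grabber's smooth flat nose face, 24 x 18 mm (same point and axes as grabber). To rest it on a stud's head with the hook clear in front of the head, have the head's middle at grabber x = +11 to +16 mm, y = 0. With the head slid home against the hook's riser, its middle is at x = -0.5 mm.
- hook (a point): Middle of the steel hook's upper face between the prong tips (grabber x = +2, y = 0 mm, at the nose face with the plunger up). The hook is a smooth flat fork below the nose, one piece with the cap: riser 16 mm wide at grabber x = -12 to -8 mm, two prongs 3 mm thick, 3.5 mm wide, running from it to x = +2 mm, inner faces at y = +/-4.5 mm. Pressing the cap by s lowers it s below the nose.
- plunger (a joint): How far the thumb cap is pressed in, m: 0 up (on its stop), 0.0065 fully pressed. The spring takes 2.5 N to start and 0.6 N more per mm: 4.9 N at 4 mm, 6.4 N at the stop. Needs the nose to bear on something. Stays at about 0.004, with the cap let go, when the hook holds under a stud's head; nose and hook then load it with 9.8 N together, and a pull on the cap adds to that.
- module: Open supply module, fixed: grey tray 150 x 170 mm, 42 mm high, green board, parts below 60 mm. Origin: middle of its underside; z up, x from the terminal strip towards the back, y along the strip. The black strip, 34 x 124 mm, top 45 mm above the bench, lies at the tray's open front (middle line at x = -50 mm) and carries three studs 34 mm apart, 6 mm high ribs between them.
- foot (a point): Middle stud's axis at the strip's top face, 45 mm above the bench; axes as the module's. Studs: neck 4.5 mm thick, smooth flat square head 15 x 15 x 4 mm, sides along x and y. They are screwed in by differing amounts: a head's top is anywhere from 16 to 26 mm above the strip, and this is not measured. Nothing stands above the strip in front of the studs (towards -x).
- rack: Aluminium probe rack, fixed: plate 64 x 164 mm on two side walls, top 75 mm above the bench, three bays (through holes 26.8 x 20.8 mm) in a row at y = -50, 0 and +50 mm. Origin: middle of its underside; z up. Its three tools hang in the bays in any order. The grabber hangs with its x along the rack's x, which points away from the robot (within 0.4 rad), as does the module's x.
- needle_probe: Bystander in the rack: straight needle probe with a round flange (34 mm) and a round cap (16 mm), its top 111 mm above the bench, to be left in its bay. Origin on its axis 46 mm below the flange, z up.
- nut_spinner: Bystander in the rack: hand nut spinner with a round waisted handle 26 mm thick, its top 114 mm above the bench, to be left in its bay. Origin at its lower end, z up.
- strip_cover: Bystander: the clear cover taken off the terminal strip, 34 x 124 x 20 mm, lying on the bench in front of the module. Origin: middle of its underside.
- screwdriver: Bystander: screwdriver lying on the bench beside the module. Origin below its middle.

How it is judged:
By the outcome, as a careful person would: the job done as asked, in the order asked, and still so for the second after the job is handed in, with the robot touching nothing.
It also fails if it takes over 45 s, if anything falls off the work surface, if the arm or the gripper's body presses on something with over 40 N, if the wrist force passes 120 N, or if a joint passes its speed limit or range.

## Working session

There is one attempt and no reset: what is moved stays moved. The work goes in short steps, Python scripts to look and compute and a tool call to move; the robot and the scene stay as the last step left them, time stands still between calls to the robot, and variables do not carry over. Pictures are saved under pics/ and viewed, at most 10 in all, crops included, and the job is handed in when it is done.

Besides the shell and the picture viewer there is one more tool, called after ">>>" by a JSON object that holds its "fn" and its "kwargs". drive_tool: Moves the arm, as the interface text tells. Its arguments: {"type":"object","properties":{"commands":{"type":"array"},"squeeze":{"type":"number"}},"required":["commands"]}

```bash
mkdir -p pics
cat > h.py <<'E'
from workcell import *
import numpy as np, cv2
from scipy.spatial.transform import Rotation as R
def grab(n):
    d=get_image(n); np.savez(f'{n}.npz',**d); return d
def load(n): return dict(np.load(f'{n}.npz'))
def cloud(d):
    K=d['camera_matrix']; z=d['z_map']; v,u=np.mgrid[:384,:512]
    p=np.stack([(u-K[0,2])/K[0,0]*z,-(v-K[1,2])/K[1,1]*z,-z],-1)
    T=np.linalg.inv(d['camera_from_world']); return p@T[:3,:3].T+T[:3,3]
def proj(d,P):
    P=np.atleast_2d(P); c=P@d['camera_from_world'][:3,:3].T+d['camera_from_world'][:3,3]
    K=d['camera_matrix']; return np.stack([K[0,0]*c[:,0]/-c[:,2]+K[0,2],K[1,1]*-c[:,1]/-c[:,2]+K[1,2]],-1)
E
python3 - <<'E'
from h import *
o=get_obs(); print(o)
ims=[]
for n in('scene','top'):
    d=grab(n); ims.append(d['img']); print(n,d['camera_matrix'].tolist(),np.linalg.inv(d['camera_from_world']).round(3).tolist(),(d['z_map']==0).mean())
cv2.imwrite('pics/a.png',cv2.resize(np.vstack(ims),None,fx=.78,fy=.78))
cv2.imwrite('pics/top.png',cv2.resize(ims[1],(800,600)))
cv2.imwrite('pics/scene.png',cv2.resize(ims[0],(800,600)))
E
```

```text
{'time': 0.0, 'qpos': array([-1.37550561,  0.4266901 ,  0.07386021,  1.60660697, -0.03411324,
        1.11078482, -0.06707008]), 'dq': array([0.00060232, 0.00101711, 0.00035831, 0.00103297, 0.00131508,
       0.00153039, 0.00060816]), 'joint_torque': array([-3.66329637e-03, -9.49808836e+01,  3.75913784e+00, -4.63551700e+01,
        1.91187649e-02,  9.87694744e-03, -1.03114196e-04]), 'tcp_pos': array([0.22804768, 0.63490303, 0.24463882]), 'tool_rot': array([-5.38919469e-01, -3.09488910e+00,  1.92029193e-03]), 'wrist_force': array([-0.4194773 ,  0.04853873,  1.16056585]), 'wrist_torque': array([-0.03064557, -0.01826422,  0.05820159]), 'finger_force': 0.0, 'finger_gap': 0.9991646777526084}
scene [[364.0385535610707, 0.0, 256.5902355548306], [0.0, 364.0385535610707, 189.06443083013812], [0.0, 0.0, 1.0]] [[0.425, -0.619, 0.66, 1.085], [0.905, 0.306, -0.296, -0.152], [-0.019, 0.723, 0.69, 0.659], [0.0, 0.0, 0.0, 1.0]] 0.0038909912109375
top [[379.9503184248333, 0.0, 256.25740150630816], [0.0, 379.9503184248333, 184.95239122177713], [0.0, 0.0, 1.0]] [[-0.007, 0.994, -0.11, 0.464], [-1.0, -0.005, 0.019, 0.078], [0.018, 0.11, 0.994, 0.96], [0.0, 0.0, 0.0, 1.0]] 0.0042877197265625
```

View pics/top.png

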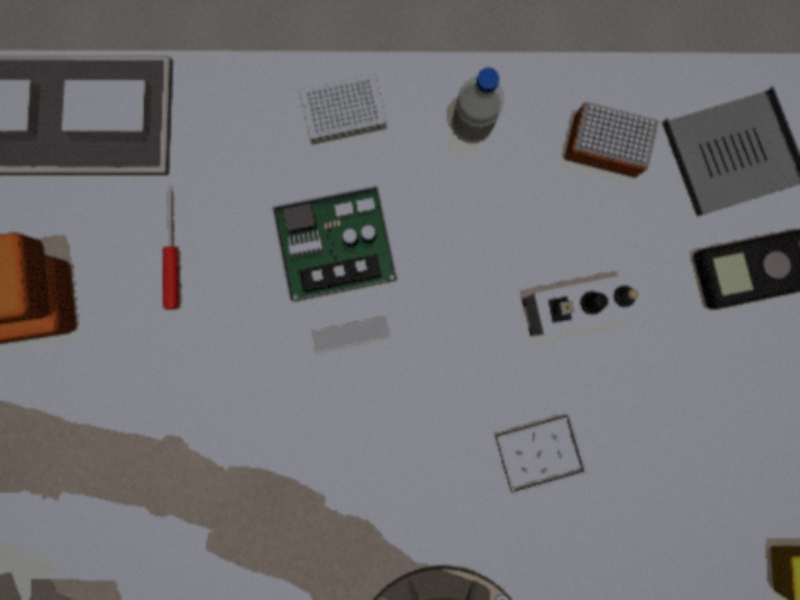

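View pics/scene.png

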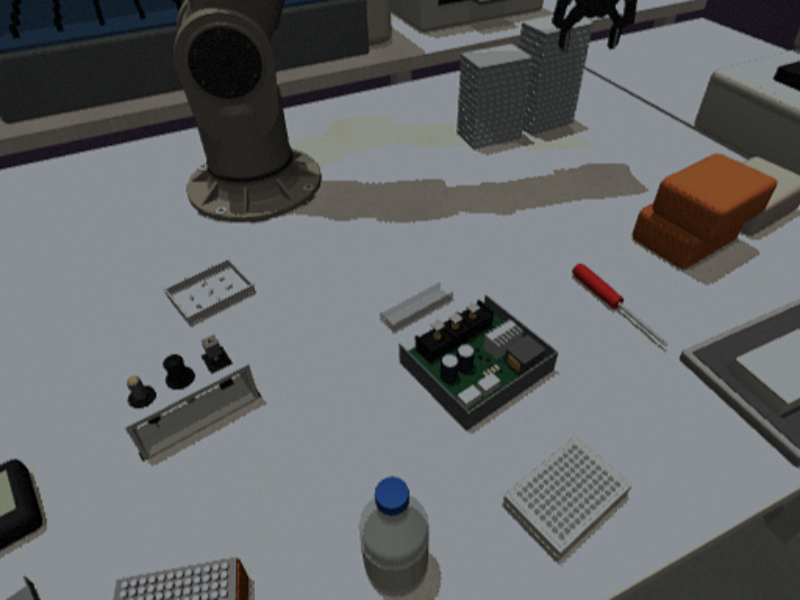

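The top view shows the rack with the square-capped grabber in its left bay at (563,308). The needle probe is on the right at (626,296), and the middle stud is at (339,270) on the strip at the module's robot side. The scene view agrees, with the grabber at (212,350) and the studs near (455,320).

Run:
```python
from h import *
s=512/800
for n,pts in(('top',dict(cap=(565,308),spin=(594,301),needle=(626,295),s1=(317,275),s2=(339,270),s3=(361,265),trayFL=(293,298),trayFR=(395,278),trayBL=(276,206),trayBR=(376,188),rackFL=(530,333),rackBR=(615,277))),('scene',dict(cap=(211,343),s1=(474,312),s2=(456,321),s3=(438,333)))):
    d=load(n);c=cloud(d)
    for k,(u,v) in pts.items():
        u=int(u*s);v=int(v*s);w=c[v-2:v+3,u-2:u+3].reshape(-1,3); print(n,k,c[v,u].round(3),'zmax pt',w[w[:,2].argmax()].round(3))
d=load('top');c=cloud(d)
m=(c[...,2]>.05)&(c[...,0]>.4)&(c[...,0]<.8)
for lo,hi in((-.25,-.02),(.1,.35)):
    q=m&(c[...,1]>lo)&(c[...,1]<hi); p=c[q]; print(len(p),np.histogram(p[:,2],bins=np.arange(.05,.13,.005)))
```

```text
top cap [ 0.53  -0.173  0.116] zmax pt [ 0.534 -0.177  0.117]
top spin [ 0.541 -0.217  0.114] zmax pt [ 0.538 -0.22   0.116]
top needle [ 0.551 -0.268  0.099] zmax pt [ 0.552 -0.268  0.111]
top s1 [0.586 0.189 0.066] zmax pt [0.58  0.191 0.069]
top s2 [0.595 0.156 0.064] zmax pt [0.59  0.154 0.067]
top s3 [0.601 0.12  0.07 ] zmax pt [0.596 0.125 0.072]
top trayFL [0.557 0.231 0.021] zmax pt [0.559 0.232 0.044]
top trayFR [0.589 0.07  0.021] zmax pt [0.464 0.078 0.96 ]
top trayBL [0.701 0.257 0.042] zmax pt [0.464 0.078 0.96 ]
top trayBR [0.732 0.1   0.03 ] zmax pt [0.464 0.078 0.96 ]
top rackFL [ 0.498 -0.149  0.002] zmax pt [ 0.503 -0.15   0.018]
top rackBR [ 0.58  -0.262  0.076] zmax pt [ 0.579 -0.259  0.079]
scene cap [ 0.534 -0.175  0.114] zmax pt [ 0.532 -0.176  0.116]
scene s1 [0.593 0.185 0.065] zmax pt [0.59  0.192 0.066]
scene s2 [0.597 0.152 0.064] zmax pt [0.6   0.155 0.065]
scene s3 [0.601 0.121 0.055] zmax pt [0.606 0.116 0.07 ]
1376 (array([ 59,  63,  20,  13, 293, 629,  85,   5,  14,  16,  10,  20, 101,
        48,   0]), array([0.05 , 0.055, 0.06 , 0.065, 0.07 , 0.075, 0.08 , 0.085, 0.09 ,
       0.095, 0.1  , 0.105, 0.11 , 0.115, 0.12 , 0.125]))
685 (array([413, 145,  45,  52,  30,   0,   0,   0,   0,   0,   0,   0,   0,
         0,   0]), array([0.05 , 0.055, 0.06 , 0.065, 0.07 , 0.075, 0.08 , 0.085, 0.09 ,
       0.095, 0.1  , 0.105, 0.11 , 0.115, 0.12 , 0.125]))
```

```bash
cat >> h.py <<'E'
def plan(pos,yaw,n=None,start=None):
    """rows to TCP pos, tool down, tool y at world angle yaw (deg). prints rounded body-frame rows"""
    o=get_obs(); p0,r0=(o['tcp_pos'],R.from_rotvec(o['tool_rot'])) if start is None else start
    a=np.radians(yaw); y=np.array([np.cos(a),np.sin(a),0]); z=np.array([0,0,-1.]); r1=R.from_matrix(np.stack([np.cross(y,z),y,z],1))
    w=(r0.inv()*r1).as_rotvec(); d=np.asarray(pos)-p0
    n=n or int(max(np.ceil(np.linalg.norm(d)/.045),np.ceil(np.degrees(np.linalg.norm(w))/8),1))
    dr=w/n; out=[]; r=r0;p=p0.copy()
    for i in range(n):
        b=r.inv().apply(p0+d*(i+1)/n-p).round(4); t=np.degrees(dr).round(1)
        out.append([*b,*t]); p=p+r.apply(b); r=r*R.from_rotvec(np.radians(t))
    print('rows',n)
    for x in out: print(', '.join('%g'%(v+0) for v in x))
    print('end',p.round(4),'tool y deg',np.degrees(np.arctan2(*r.as_matrix()[[1,0],1])).round(1))
E
python3 - <<'E'
from h import *
d=grab('wrist'); o=get_obs()
T=np.linalg.inv(d['camera_from_world']); r=R.from_rotvec(o['tool_rot'])
print('cam in tool',r.inv().apply(T[:3,3]-o['tcp_pos']).round(4), (r.inv().as_matrix()@T[:3,:3]).round(3).tolist(), d['camera_matrix'][0])
plan([.52,.14,.25],10.8)
E
```

```text
cam in tool [ 0.0792 -0.0005 -0.1282] [[-0.001, 0.952, 0.307], [1.0, 0.001, -0.001], [-0.001, 0.307, -0.952]] [345.26040465   0.         254.02860441]
rows 13
-0.034, -0.0282, -0.0004, 0, 0, 4.6
-0.0362, -0.0255, -0.0003, 0, 0, 4.6
-0.038, -0.0224, -0.0004, 0, 0, 4.6
-0.0398, -0.0193, -0.0004, 0, 0, 4.6
-0.0412, -0.0161, -0.0004, 0, 0, 4.6
-0.0423, -0.0127, -0.0003, 0, 0, 4.6
-0.0433, -0.0093, -0.0004, 0, 0, 4.6
-0.0438, -0.0058, -0.0004, 0, 0, 4.6
-0.0441, -0.0022, -0.0004, 0, 0, 4.6
-0.0442, 0.0013, -0.0003, 0, 0, 4.6
-0.0439, 0.0048, -0.0004, 0, 0, 4.6
-0.0434, 0.0084, -0.0004, 0, 0, 4.6
-0.0426, 0.0118, -0.0004, 0, 0, 4.6
end [0.52 0.14 0.25] tool y deg 10.4
```

Run:
```python
from h import *
plan([.592,.155,.20],10.8,14)
```

```text
rows 14
-0.0361, -0.0235, 0.0032, 0, 0, 4.2
-0.0376, -0.0208, 0.0032, 0, 0, 4.2
-0.0391, -0.0179, 0.0033, 0, 0, 4.2
-0.0403, -0.015, 0.0032, 0, 0, 4.2
-0.0413, -0.0121, 0.0032, 0, 0, 4.2
-0.0421, -0.009, 0.0032, 0, 0, 4.2
-0.0426, -0.0059, 0.0033, 0, 0, 4.2
-0.043, -0.0027, 0.0032, 0, 0, 4.2
-0.043, 0.0004, 0.0032, 0, 0, 4.2
-0.0429, 0.0035, 0.0032, 0, 0, 4.2
-0.0425, 0.0067, 0.0032, 0, 0, 4.2
-0.0419, 0.0098, 0.0033, 0, 0, 4.2
-0.041, 0.0128, 0.0032, 0, 0, 4.2
-0.0401, 0.0158, 0.0032, 0, 0, 4.2
end [0.5921 0.155  0.2   ] tool y deg 11.4
```

>>> {"fn": "drive_tool", "kwargs": {"commands": [-0.036,-0.0235,0.003,0,0,4.2,0.085,-0.0375,-0.021,0.003,0,0,4.2,0.085,-0.039,-0.018,0.003,0,0,4.2,0.085,-0.04,-0.015,0.003,0,0,4.2,0.085,-0.041,-0.012,0.003,0,0,4.2,0.085,-0.042,-0.009,0.003,0,0,4.2,0.085,-0.0425,-0.006,0.003,0,0,4.2,0.085,-0.043,-0.0025,0.003,0,0,4.2,0.085,-0.043,0,0.003,0,0,4.2,0.085,-0.043,0.0035,0.003,0,0,4.2,0.085,-0.0425,0.0065,0.003,0,0,4.2,0.085,-0.042,0.01,0.003,0,0,4.2,0.085]}}

```text
time: 1.35
tcp_pos: [0.5397, 0.2224, 0.2092]
tool_rot: [-1.809, -2.568, -0.0]
wrist_force: [-0.1, -0.3, 0.3]
finger_gap: 0.992
finger_force: 0.0
```

>>> {"fn": "drive_tool", "kwargs": {"commands": [-0.041,0.013,0.003,0,0,4.2,0.085,-0.04,0.016,0.003,0,0,4.2,0.085,0,0,0,0,0,0,0.085,0,0,0,0,0,0,0.085]}}

```text
time: 1.75
tcp_pos: [0.5916, 0.1545, 0.2029]
tool_rot: [-1.991, -2.43, 0.001]
wrist_force: [-0.7, 0.5, -0.0]
finger_gap: 0.998
finger_force: 0.0
```

Run:
```python
from h import *
o=get_obs(); print(o['time'],o['tcp_pos'],o['tool_rot'],o['wrist_force'])
d=grab('wrist'); cv2.imwrite('pics/w1.png',cv2.resize(d['img'],(800,600)))
import shutil; shutil.copy('wrist.npz','w1.npz'); np.save('w1o.npy',np.r_[o['tcp_pos'],o['tool_rot']])
c=cloud(d); K=d['camera_matrix']
z=c[...,2]; m=((z>.058)&(z<.075)).astype(np.uint8)
n,l,s,ce=cv2.connectedComponentsWithStats(m)
for i in range(1,n):
    if s[i,4]>100:
        p=c[l==i]; print(s[i],ce[i].round(1),p.mean(0).round(4),np.percentile(p[:,2],[10,50,90]).round(4))
```

```text
1.75 [0.59159153 0.15449503 0.20290231] [-1.99102430e+00 -2.42996314e+00  1.28681622e-03] [-0.70693537  0.51275299 -0.03939623]
[246 132  20  19 373] [255.5 141. ] [0.5852 0.1885 0.0644] [0.0635 0.0644 0.0653]
[247 174  18  18 324] [255.5 182.5] [0.5919 0.1555 0.0635] [0.0626 0.0635 0.0644]
[247 216  18  18 321] [255.5 224.4] [0.5986 0.1223 0.07  ] [0.0691 0.0701 0.071 ]
```

View pics/w1.png

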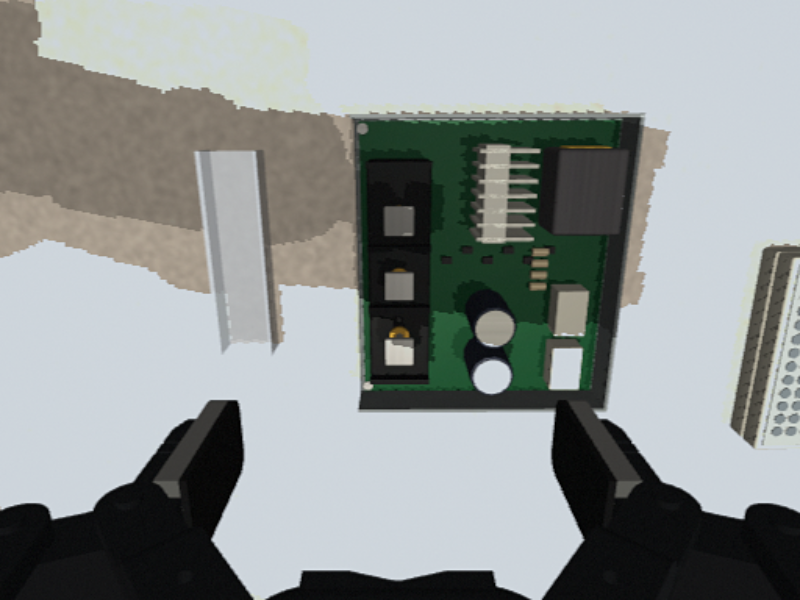

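The wrist view shows the three heads in one column at (398,220), (399,285) and (399,351), so the tool is aligned with the module. The middle head is at (0.592, 0.1555), top z≈0.0635. Pitch between outer heads is 67.5 mm against 68 mm expected, and yaw is 11.4°. Next is the same view over the rack.

Run:
```python
from h import *
plan([.532,-.174,.253],11.4,8)
```

```text
rows 8
-0.0389, -0.0154, -0.0062, 0, 0, 0
-0.039, -0.0155, -0.0063, 0, 0, 0
-0.0389, -0.0154, -0.0062, 0, 0, 0
-0.0389, -0.0154, -0.0063, 0, 0, 0
-0.039, -0.0155, -0.0062, 0, 0, 0
-0.0389, -0.0154, -0.0063, 0, 0, 0
-0.0389, -0.0154, -0.0062, 0, 0, 0
-0.039, -0.0155, -0.0063, 0, 0, 0
end [ 0.532  -0.1741  0.253 ] tool y deg 11.5
```

>>> {"fn": "drive_tool", "kwargs": {"commands": [-0.039,-0.0155,-0.006,0,0,0,0.085,-0.039,-0.0155,-0.0065,0,0,0,0.085,-0.039,-0.0155,-0.006,0,0,0,0.085,-0.039,-0.0155,-0.0065,0,0,0,0.085,-0.039,-0.0155,-0.006,0,0,0,0.085,-0.039,-0.0155,-0.0065,0,0,0,0.085,-0.039,-0.0155,-0.006,0,0,0,0.085,-0.039,-0.0155,-0.0065,0,0,0,0.085,0,0,0,0,0,0,0.085,0,0,0,0,0,0,0.085]}}

```text
time: 2.8
tcp_pos: [0.5317, -0.1744, 0.2535]
tool_rot: [-1.989, -2.432, -0.001]
wrist_force: [0.0, 1.2, -0.4]
finger_gap: 0.995
finger_force: 0.0
```

Run:
```python
from h import *
o=get_obs(); print(o['time'],o['tcp_pos'],o['tool_rot'],o['wrist_force'])
d=grab('wrist'); cv2.imwrite('pics/w2.png',cv2.resize(d['img'],(800,600)))
import shutil; shutil.copy('wrist.npz','w2.npz'); np.save('w2o.npy',np.r_[o['tcp_pos'],o['tool_rot']])
c=cloud(d); z=c[...,2]; near=np.linalg.norm(c[...,:2]-[.53,-.215],axis=-1)<.13
for lo,hi in((.108,.125),(.070,.085)):
  m=((z>lo)&(z<hi)&near).astype(np.uint8)
  n,l,s,ce=cv2.connectedComponentsWithStats(m)
  for i in range(1,n):
    if s[i,4]>60:
        p=c[l==i]; r=cv2.minAreaRect((p[:,:2]*1000).astype(np.float32)); print(s[i],ce[i].round(1),p.mean(0).round(4),np.percentile(p[:,2],[10,50,90]).round(4),r)
```

```text
2.8 [ 0.5316799  -0.17438859  0.25351841] [-1.98854120e+00 -2.43206456e+00 -1.12926502e-03] [ 0.04712969  1.18681362 -0.3704174 ]
[242 173  23  24 492] [252.6 184.7] [ 0.5303 -0.1757  0.1135] [0.1124 0.1137 0.1146] ((530.3507080078125, -176.5897674560547), (17.90796661376953, 18.443492889404297), 8.589801788330078)
[239 227  29  26 581] [252.7 239.6] [ 0.54   -0.2241  0.1124] [0.1099 0.1128 0.1142] ((540.4827270507812, -224.97543334960938), (24.315185546875, 23.681255340576172), 9.580678939819336)
[245 282  17  16 194] [252.6 289.6] [ 0.5499 -0.2739  0.1103] [0.109  0.1102 0.1114] ((550.1102905273438, -274.92706298828125), (14.434599876403809, 14.858648300170898), 71.25100708007812)
[ 218  139   71  159 8741] [252.8 213.3] [ 0.5386 -0.2165  0.0754] [0.0738 0.0748 0.0786] ((540.4458618164062, -225.91586303710938), (64.17805480957031, 164.38552856445312), 11.27133846282959)
```

View pics/w2.png

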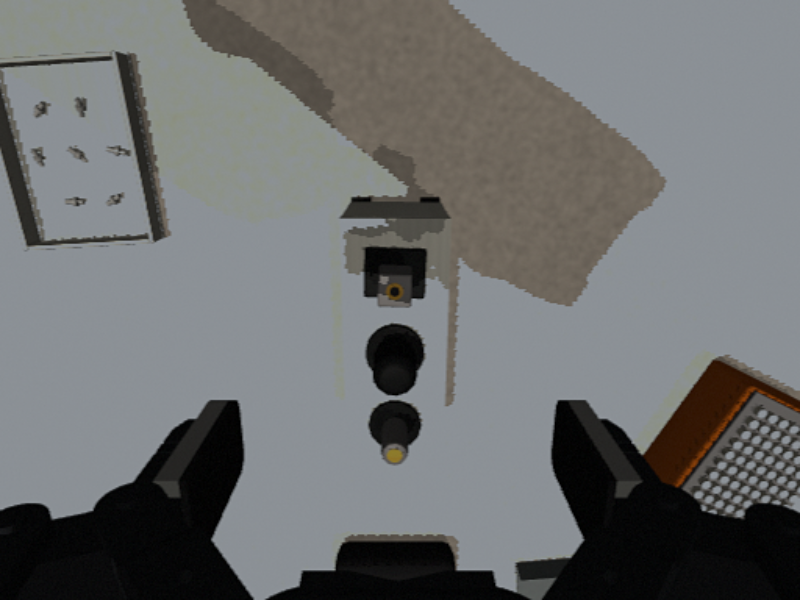

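The square cap is at (394,290), the spinner at (395,370) and the needle probe at (394,450), all in one column. The cap top at z≈0.1135 matches the expected 0.114, and the rack yaw is 11.3°.

Run:
```python
from h import *
for f,xy,lo,hi in(('w1',(.5919,.1555),.0615,.0665),('w2',(.5303,-.176),.1115,.117),('w2',(.531,-.1745),.076,.083)):
    d=dict(np.load(f+'.npz')); o=np.load(f+'o.npy'); c=cloud(d); rt=R.from_rotvec(o[3:])
    m=(c[...,2]>lo)&(c[...,2]<hi)&(np.linalg.norm(c[...,:2]-xy,axis=-1)<.03)
    if f=='w1': m&=np.linalg.norm(c[...,:2]-xy,axis=-1)<.014
    p=c[m]; q=rt.inv().apply(p-o[:3]); qq=(q[:,:2]*1000).astype(np.float32)
    print(f,'tool: mean',q.mean(0).round(4),'mid',((np.percentile(q,1,axis=0)+np.percentile(q,99,axis=0))/2).round(4),cv2.minAreaRect(qq),'z med',np.median(p[:,2]),len(p))
    print(' yaw tool y',np.degrees(np.arctan2(*rt.as_matrix()[[1,0],1])))
```

```text
w1 tool: mean [0.001  0.0006 0.1394] mid [0.0008 0.0006 0.1394] ((0.7601637840270996, 0.6185135841369629), (14.47751235961914, 13.855535507202148), 0.22273294627666473) z med 0.06346147012130579 324
 yaw tool y 11.340078367313048
w2 tool: mean [-0.0015 -0.0017  0.1398] mid [-0.0018 -0.0018  0.1398] ((-1.8286113739013672, -1.635641098022461), (18.034591674804688, 17.79463005065918), 1.9724446535110474) z med 0.1137234925617383 464
 yaw tool y 11.45872048307718
w2 tool: mean [ 0.0018 -0.0012  0.1752] mid [0.0027 0.0011 0.1754] ((1.1650333404541016, 0.4691009521484375), (54.718666076660156, 53.29436492919922), 71.57369232177734) z med 0.07845485327652751 849
 yaw tool y 11.45872048307718
```

>>> {"fn": "drive_tool", "kwargs": {"commands": [-0.0015,-0.0015,0.03,0,0,0,0.085,0,0,0.035,0,0,0,0.085,0,0,0.035,0,0,0,0.085,0,0,0.03,0,0,0,0.085,0,0,0.0195,0,0,0,0.085,0,0,0,0,0,0,0.085,0,0,0,0,0,0,0.085]}}

```text
time: 3.55
tcp_pos: [0.5309, -0.1755, 0.1041]
tool_rot: [-1.986, -2.433, 0.0]
wrist_force: [0.2, -0.8, -0.1]
finger_gap: 0.995
finger_force: 0.0
```

>>> {"fn": "drive_tool", "kwargs": {"commands": [0,0,0,0,0,0,0.03,0,0,0,0,0,0,0.03,0,0,0,0,0,0,0.03,0,0,0,0,0,0,0.03,0,0,0,0,0,0,0.01,0,0,0,0,0,0,0.01,0,0,0,0,0,0,0.01,0,0,0,0,0,0,0.01], "squeeze": 60}}

```text
time: 4.35
tcp_pos: [0.5307, -0.1767, 0.1039]
tool_rot: [1.989, 2.432, 0.0]
wrist_force: [-0.0, 0.2, 2.8]
finger_gap: 0.194
finger_force: 61.4
```

Run:
```python
from h import *
o=get_obs(); print(o)
d=grab('wrist'); cv2.imwrite('pics/w3.png',d['img'])
c=cloud(d); rt=R.from_rotvec(o['tool_rot']); q=rt.inv().apply((c-o['tcp_pos']).reshape(-1,3)).reshape(c.shape)
m=(c[...,2]>.1115)&(c[...,2]<.117)&(np.linalg.norm(c[...,:2]-[.53,-.176],axis=-1)<.03)&(abs(q[...,1])<.0085)
print(m.sum(),q[m].mean(0),np.median(c[m],0), np.percentile(q[m],[1,99],axis=0))
```

```text
{'time': 4.35, 'qpos': array([-0.21103209,  0.45895239,  0.52725648,  2.01147415, -0.33161191,
        0.75421908,  0.71562895]), 'dq': array([ 0.00044467,  0.00024141, -0.00061383, -0.00042899, -0.00066833,
        0.00131054, -0.00056742]), 'joint_torque': array([ 3.12129362e-01, -7.54968238e+01,  1.25090656e+01, -3.26724780e+01,
        1.23855514e-01, -1.23712368e-02, -1.99069467e-02]), 'tcp_pos': array([ 0.53068417, -0.17665543,  0.10390131]), 'tool_rot': array([1.98876051e+00, 2.43174043e+00, 1.46918731e-04]), 'wrist_force': array([-5.87824640e-04,  1.52240369e-01,  2.84818326e+00]), 'wrist_torque': array([ 0.10556147, -0.05388619, -0.03841842]), 'finger_force': 61.402891874313354, 'finger_gap': 0.19432479929073934}
1675 [ 0.00109111 -0.00013491 -0.00940635] [ 0.53025999 -0.17544224  0.11328504] [[-0.00851069 -0.00835736 -0.01181737]
 [ 0.01002609  0.00779616 -0.00785479]]
```

View pics/w3.png

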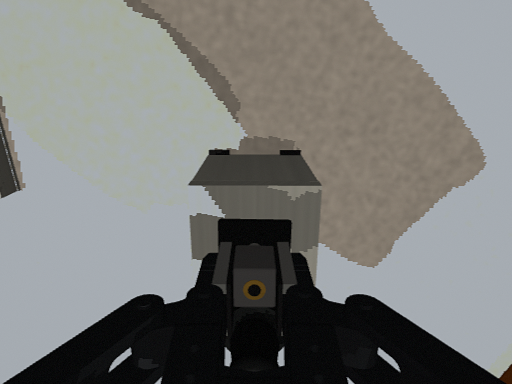

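The grip holds: the cap at (254,290) sits between the pads with the socket centred. Next I lift it straight up and carry it to a point in front of the middle stud.

>>> {"fn": "drive_tool", "kwargs": {"commands": [0,0,-0.005,0,0,0,0.01,0,0,-0.01,0,0,0,0.01,0,0,-0.015,0,0,0,0.01,0,0,-0.02,0,0,0,0.01,0,0,-0.02,0,0,0,0.01,0,0,-0.01,0,0,0,0.01,0,0,0,0,0,0,0.01,0,0,0,0,0,0,0.01]}}

```text
time: 5.2
tcp_pos: [0.5304, -0.1764, 0.1837]
tool_rot: [-1.989, -2.432, -0.0]
wrist_force: [0.4, 0.5, -1.1]
finger_gap: 0.195
finger_force: 61.1
```

Run:
```python
from h import *
o=get_obs(); print(o['wrist_force'],o['finger_gap'],o['tcp_pos'])
plan([.5794,.1526,.179],11.4,10)
for n in('scene','top'):
    d=grab(n); c=cloud(d); t=o['tcp_pos']
    m=(np.linalg.norm(c[...,:2]-t[:2],axis=-1)<.03)&(c[...,2]>.09)&(c[...,2]<.17)
    print(n,m.sum(),[(round(float(a),3),int(b)) for b,a in zip(*np.histogram(c[m][:,2],bins=np.arange(.09,.171,.004)))])
```

```text
[ 0.39209668  0.46483429 -1.10316922] 0.19533013779272246 [ 0.53042953 -0.1764062   0.18366899]
rows 10
0.0313, 0.0113, 0.0005, 0, 0, 0
0.0312, 0.0114, 0.0004, 0, 0, 0
0.0313, 0.0113, 0.0005, 0, 0, 0
0.0313, 0.0113, 0.0005, 0, 0, 0
0.0313, 0.0114, 0.0005, 0, 0, 0
0.0312, 0.0113, 0.0004, 0, 0, 0
0.0313, 0.0113, 0.0005, 0, 0, 0
0.0313, 0.0114, 0.0005, 0, 0, 0
0.0312, 0.0113, 0.0005, 0, 0, 0
0.0313, 0.0114, 0.0004, 0, 0, 0
end [0.5795 0.1526 0.179 ] tool y deg 11.5
scene 295 [(0.09, 0), (0.094, 0), (0.098, 0), (0.102, 0), (0.106, 4), (0.11, 16), (0.114, 18), (0.118, 11), (0.122, 11), (0.126, 20), (0.13, 15), (0.134, 18), (0.138, 14), (0.142, 14), (0.146, 13), (0.15, 0), (0.154, 66), (0.158, 73), (0.162, 0), (0.166, 2)]
top 129 [(0.09, 0), (0.094, 0), (0.098, 0), (0.102, 1), (0.106, 0), (0.11, 5), (0.114, 9), (0.118, 6), (0.122, 4), (0.126, 6), (0.13, 7), (0.134, 3), (0.138, 0), (0.142, 0), (0.146, 0), (0.15, 0), (0.154, 41), (0.158, 47), (0.162, 0), (0.166, 0)]
```

>>> {"fn": "drive_tool", "kwargs": {"commands": [0.0313,0.0113,0.0005,0,0,0,0.01,0.0313,0.0113,0.0005,0,0,0,0.01,0.0313,0.0113,0.0005,0,0,0,0.01,0.0313,0.0113,0.0005,0,0,0,0.01,0.0313,0.0113,0.0005,0,0,0,0.01,0.0313,0.0113,0.0005,0,0,0,0.01,0.0313,0.0113,0.0005,0,0,0,0.01,0.0313,0.0113,0.0005,0,0,0,0.01,0.0313,0.0113,0.0005,0,0,0,0.01,0.0313,0.0113,0.0005,0,0,0,0.01,0,0,0,0,0,0,0.01,0,0,0,0,0,0,0.01]}}

```text
time: 6.5
tcp_pos: [0.5788, 0.153, 0.1778]
tool_rot: [-1.987, -2.433, 0.003]
wrist_force: [-0.3, -1.3, -0.7]
finger_gap: 0.197
finger_force: 61.1
```

>>> {"fn": "drive_tool", "kwargs": {"commands": [0,0,0.015,0,0,0,0.01,0,0,0.01,0,0,0,0.01,0,0,0.005,0,0,0,0.01,0,0,0,0,0,0,0.01,0,0,0,0,0,0,0.01]}}

```text
time: 7.0
tcp_pos: [0.5793, 0.1522, 0.1488]
tool_rot: [-1.99, -2.431, 0.0]
wrist_force: [0.2, -0.8, 0.1]
finger_gap: 0.2
finger_force: 61.1
```

Run:
```python
from h import *
o=get_obs(); print(o['time'],o['wrist_force'],o['tcp_pos'],o['tool_rot'])
ims=[]
for n,(u,v) in(('scene',(285,195)),('wrist',(256,240))):
    d=grab(n); x=d['img'][v-65:v+65,u-70:u+70] if n=='scene' else d['img'][100:,130:380]
    ims.append(cv2.resize(x,(480,560),interpolation=cv2.INTER_CUBIC) if 0 else cv2.resize(x,None,fx=560/x.shape[0],fy=560/x.shape[0],interpolation=cv2.INTER_CUBIC)[:,:400] if n=='wrist' else cv2.resize(x,(400,560*0+371),interpolation=cv2.INTER_CUBIC))
h=max(i.shape[0] for i in ims); ims=[cv2.copyMakeBorder(i,0,h-i.shape[0],0,0,0) for i in ims]
cv2.imwrite('pics/p4.png',np.hstack(ims))
d=grab('top')
```

```text
7.0 [ 0.19146203 -0.77583029  0.05034019] [0.57929644 0.15215398 0.14876897] [-1.98967474e+00 -2.43119418e+00  4.33826888e-04]
```

View pics/p4.png

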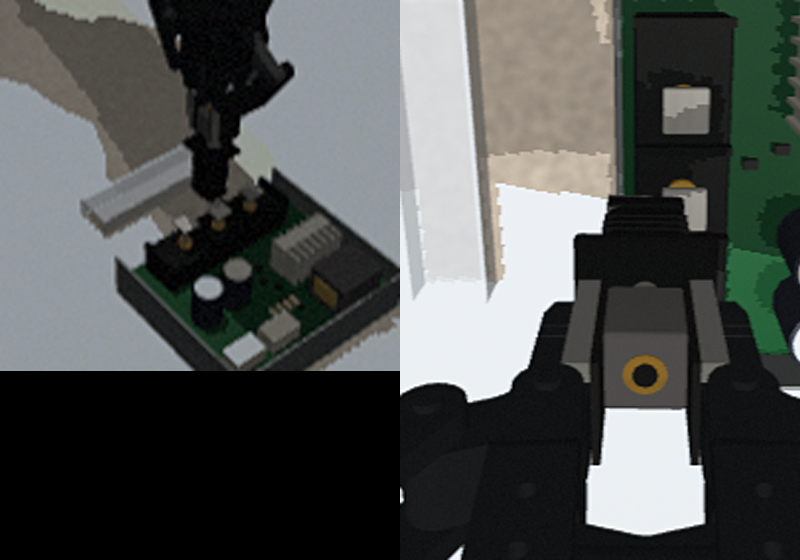

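The scene crop shows the nose just above and in front of the middle stud (218,215). In the wrist crop the cap socket is at (645,375). Now checking the lateral fit numerically from the scene depth.

Run:
```python
from h import *
a=np.radians(11.4); o=get_obs()
for n in('scene','top'):
    c=cloud(load(n)); q=c-[.5922,.1552,0]; X=q[...,0]*np.cos(a)+q[...,1]*np.sin(a); Y=-q[...,0]*np.sin(a)+q[...,1]*np.cos(a); Z=c[...,2]
    def rep(s,m): 
        if m.sum()>3: print(n,s,m.sum(),*[np.percentile(v[m],[2,25,50,75,98]).round(4) for v in(X,Y,Z)])
    rep('barrel',(abs(X+.013)<.017)&(abs(Y)<.016)&(Z>.078)&(Z<.116))
    rep('front face',(X>-.0045)&(X<.006)&(abs(Y)<.014)&(Z>.080)&(Z<.116))
    rep('flange',(abs(X+.013)<.022)&(abs(Y)<.02)&(Z>.1195)&(Z<.127))
    for k in(-1,0,1): rep('head%d'%k,(abs(X)<.011)&(abs(Y-.034*k)<.011)&(Z>.0605)&(Z<.0725))
p=o['tcp_pos']-[.5922,.1552,0]; print('tcp',p[0]*np.cos(a)+p[1]*np.sin(a),-p[0]*np.sin(a)+p[1]*np.cos(a))
```

```text
scene barrel 136 [-0.0246 -0.0143 -0.0042 -0.0026 -0.0013] [-0.0103 -0.0094 -0.0084 -0.0011  0.0071] [0.0791 0.0864 0.095  0.1034 0.1116]
scene front face 64 [-0.0042 -0.0034 -0.0026 -0.0021 -0.0013] [-0.0105 -0.007  -0.0022  0.0023  0.0082] [0.0804 0.0881 0.0961 0.104  0.1115]
scene flange 120 [-0.0298 -0.0186 -0.0065 -0.0004  0.0042] [-0.0155 -0.0117 -0.0059 -0.0005  0.0117] [0.12   0.1223 0.123  0.1235 0.1253]
scene head-1 41 [-0.0069 -0.0032  0.0002  0.0048  0.0075] [-0.0421 -0.0399 -0.0363 -0.0315 -0.028 ] [0.0666 0.0691 0.07   0.0707 0.0717]
scene head0 37 [-0.008  -0.0043 -0.0002  0.0043  0.0078] [-0.0082 -0.0055 -0.0013  0.0022  0.0057] [0.0608 0.062  0.0629 0.0638 0.0648]
scene head1 37 [-0.007  -0.0044 -0.0004  0.004   0.0073] [0.0261 0.0282 0.032  0.037  0.0401] [0.061  0.0634 0.0642 0.0651 0.0655]
tcp -0.013027049124505908 -6.636707714140948e-05
```

Scene depth puts the barrel middle and the head middle within about 0.2 mm laterally. The head lies at about +13 mm in grabber x. Now I descend in small steps and watch the force.

>>> {"fn": "drive_tool", "kwargs": {"commands": [0,0,0.004,0,0,0,0.01,0,0,0.004,0,0,0,0.01,0,0,0,0,0,0,0.01,0,0,0,0,0,0,0.01]}}

```text
time: 7.55
tcp_pos: [0.5791, 0.1525, 0.1407]
tool_rot: [-1.989, -2.432, 0.001]
wrist_force: [-0.5, 0.4, -0.6]
finger_gap: 0.198
finger_force: 61.1
```

>>> {"fn": "drive_tool", "kwargs": {"commands": [0,0,0.001,0,0,0,0.01,0,0,0.001,0,0,0,0.01,0,0,0,0,0,0,0.01]}}

```text
time: 7.85
tcp_pos: [0.5793, 0.1526, 0.1389]
tool_rot: [1.989, 2.432, 0.0]
wrist_force: [-0.8, -0.2, 2.4]
finger_gap: 0.199
finger_force: 61.4
```

>>> {"fn": "drive_tool", "kwargs": {"commands": [0,0,0.001,0,0,0,0.01,0,0,0,0,0,0,0.01,0,0,0,0,0,0,0.01]}}

```text
time: 8.15
tcp_pos: [0.5794, 0.1526, 0.1379]
tool_rot: [1.989, 2.432, 0.0]
wrist_force: [0.8, 0.4, 2.6]
finger_gap: 0.194
finger_force: 61.6
```

>>> {"fn": "drive_tool", "kwargs": {"commands": [0,0,0.001,0,0,0,0.01,0,0,0,0,0,0,0.01,0,0,0,0,0,0,0.01]}}

```text
time: 8.45
tcp_pos: [0.5793, 0.1526, 0.1369]
tool_rot: [1.989, 2.432, 0.0]
wrist_force: [0.3, -0.1, 4.1]
finger_gap: 0.197
finger_force: 61.7
```

>>> {"fn": "drive_tool", "kwargs": {"commands": [0,0,0.001,0,0,0,0.01,0,0,0.001,0,0,0,0.01,0,0,0,0,0,0,0.01]}}

```text
time: 8.75
tcp_pos: [0.5793, 0.1526, 0.1347]
tool_rot: [1.989, 2.432, 0.0]
wrist_force: [0.3, 0.8, 5.0]
finger_gap: 0.198
finger_force: 61.8
```

>>> {"fn": "drive_tool", "kwargs": {"commands": [0,0,0.001,0,0,0,0.01,0,0,0,0,0,0,0.01,0,0,0,0,0,0,0.01]}}

```text
time: 9.05
tcp_pos: [0.5793, 0.1526, 0.1339]
tool_rot: [1.989, 2.432, 0.0]
wrist_force: [0.7, 0.5, 5.9]
finger_gap: 0.198
finger_force: 61.9
```

Run:
```python
from h import *
a=np.radians(11.4)
f=[]
for i in range(4):
    n='scene' if i%2 else 'top'; d=grab(n); f.append(get_obs()['wrist_force'])
print(np.array(f).round(2))
o=get_obs(); print(o['tcp_pos'])
d=load('scene');c=cloud(d); q=c-[.5922,.1552,0]; X=q[...,0]*np.cos(a)+q[...,1]*np.sin(a); Y=-q[...,0]*np.sin(a)+q[...,1]*np.cos(a); Z=c[...,2]
m=(abs(X+.013)<.022)&(abs(Y)<.02)&(Z>.107)&(Z<.119); print('flange top z',np.percentile(Z[m],[5,25,50,75,95]).round(4),m.sum())
m=(abs(X+.013)<.025)&(abs(Y)<.02)&(Z>.045)&(Z<.105); print(np.histogram(Z[m],bins=np.arange(.045,.106,.004)))
u,v=proj(d,[.585,.154,.075])[0].astype(int); x=d['img'][v-40:v+40,u-50:u+50]; cv2.imwrite('pics/p5.png',cv2.resize(np.clip(x.astype(float)*1.7,0,255).astype(np.uint8),(750,600),interpolation=cv2.INTER_CUBIC))
```

```text
[[ 0.55  0.09  5.34]
 [ 0.36  0.65  5.41]
 [ 0.48  0.19  5.27]
 [-0.38  0.79  4.75]]
[0.57932672 0.15255216 0.1339136 ]
flange top z [0.1107 0.1125 0.1132 0.1141 0.115 ] 97
(array([42, 23,  4, 10, 24, 21, 14, 13, 12, 17, 19, 14, 16, 14,  7]), array([0.045, 0.049, 0.053, 0.057, 0.061, 0.065, 0.069, 0.073, 0.077,
       0.081, 0.085, 0.089, 0.093, 0.097, 0.101, 0.105]))
```

View pics/p5.png

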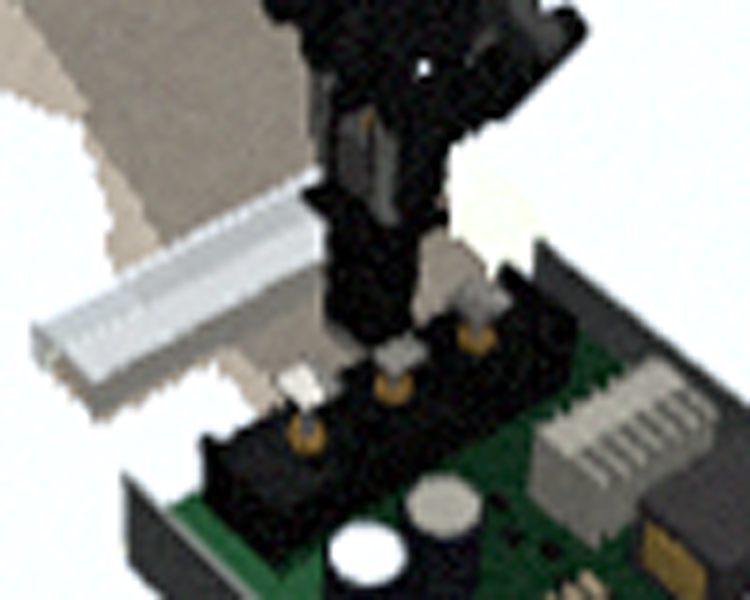

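The picture shows the nose resting on the front part of the middle head at (395,350), hook clear in front. Force is 5.3 N, and the drop relative to the flange is about 5.1 mm. I press slightly more and slide in.

>>> {"fn": "drive_tool", "kwargs": {"commands": [0,0,0.0004,0,0,0,0.01,0,0,0,0,0,0,0.01,0,0.001,0,0,0,0,0.01,0,0.002,0,0,0,0,0.01,0,0.002,0,0,0,0,0.01,0,0,0,0,0,0,0.01]}}

```text
time: 9.85
tcp_pos: [0.5842, 0.1535, 0.1334]
tool_rot: [-1.989, -2.432, 0.0]
wrist_force: [-0.1, -0.0, 5.9]
finger_gap: 0.201
finger_force: 61.9
```

>>> {"fn": "drive_tool", "kwargs": {"commands": [0,0.002,0,0,0,0,0.01,0,0.002,0,0,0,0,0.01,0,0,0,0,0,0,0.01]}}

```text
time: 10.15
tcp_pos: [0.5881, 0.1543, 0.1334]
tool_rot: [-1.989, -2.432, 0.0]
wrist_force: [0.2, 0.3, 6.0]
finger_gap: 0.197
finger_force: 61.9
```

>>> {"fn": "drive_tool", "kwargs": {"commands": [0,0.001,0,0,0,0,0.01,0,0.001,0,0,0,0,0.01,0,0.001,0,0,0,0,0.01,0,0,0,0,0,0,0.01]}}

```text
time: 10.55
tcp_pos: [0.5909, 0.1549, 0.1334]
tool_rot: [-1.989, -2.432, 0.0]
wrist_force: [0.4, -0.8, 5.6]
finger_gap: 0.198
finger_force: 62.0
```

>>> {"fn": "drive_tool", "kwargs": {"commands": [0,0.0005,0,0,0,0,0.01,0,0.0005,0,0,0,0,0.01,0,0,0,0,0,0,0.01]}}

```text
time: 10.85
tcp_pos: [0.5918, 0.1551, 0.1334]
tool_rot: [-1.989, -2.432, 0.001]
wrist_force: [-1.7, -1.0, 5.9]
finger_gap: 0.2
finger_force: 61.9
```

>>> {"fn": "drive_tool", "kwargs": {"commands": [0,0.0005,0,0,0,0,0.01,0,0,0,0,0,0,0.01,0,0,0,0,0,0,0.01]}}

```text
time: 11.15
tcp_pos: [0.5923, 0.1551, 0.1334]
tool_rot: [-1.989, -2.432, 0.001]
wrist_force: [-1.0, -0.1, 5.9]
finger_gap: 0.196
finger_force: 61.9
```

>>> {"fn": "drive_tool", "kwargs": {"commands": [0,0.0005,0,0,0,0,0.01,0,0,0,0,0,0,0.01,0,0,0,0,0,0,0.01]}}

```text
time: 11.45
tcp_pos: [0.5928, 0.1552, 0.1334]
tool_rot: [-1.989, -2.432, 0.001]
wrist_force: [-1.2, 0.4, 4.9]
finger_gap: 0.195
finger_force: 61.9
```

>>> {"fn": "drive_tool", "kwargs": {"commands": [0,0.0005,0,0,0,0,0.01,0,0,0,0,0,0,0.01,0,0,0,0,0,0,0.01]}}

```text
time: 11.75
tcp_pos: [0.593, 0.1553, 0.1333]
tool_rot: [-1.989, -2.431, 0.001]
wrist_force: [-1.6, -0.4, 6.1]
finger_gap: 0.194
finger_force: 62.0
```

>>> {"fn": "drive_tool", "kwargs": {"commands": [0,0.0005,0,0,0,0,0.01,0,0,0,0,0,0,0.01,0,0,0,0,0,0,0.01]}}

```text
time: 12.05
tcp_pos: [0.5932, 0.1553, 0.1332]
tool_rot: [-1.988, -2.431, 0.002]
wrist_force: [-2.9, -0.7, 6.5]
finger_gap: 0.196
finger_force: 62.0
```

Run:
```python
from h import *
a=np.radians(11.4)
f=[]
for i in range(4):
    d=grab('scene'); o=get_obs(); f.append(np.r_[o['wrist_force'],o['wrist_torque']*10])
print(np.array(f).mean(0).round(2))
c=cloud(d); q=c-[.5922,.1552,0]; X=q[...,0]*np.cos(a)+q[...,1]*np.sin(a); Y=-q[...,0]*np.sin(a)+q[...,1]*np.cos(a); Z=c[...,2]
for lo in(.068,.078,.088,.098):
    m=(X>.004)&(X<.017)&(abs(Y)<.012)&(Z>lo)&(Z<lo+.01); print(lo,m.sum(),np.percentile(X[m],[10,50,90]).round(4),np.percentile(Y[m],[3,50,97]).round(4))
m=(abs(X)<.022)&(abs(Y)<.02)&(Z>.107)&(Z<.119); print('flange',np.percentile(X[m],[2,98]),np.median(Z[m]))
```

```text
[-3.21 -0.8   6.27 -1.86  9.12  0.19]
0.068 25 [0.0068 0.011  0.0125] [-0.0095 -0.0054  0.0061]
0.078 25 [0.007  0.0112 0.0122] [-0.0102 -0.0046  0.0054]
0.088 25 [0.0082 0.0114 0.0122] [-0.01   -0.002   0.0078]
0.098 10 [0.0072 0.0117 0.0128] [-0.0102 -0.0058  0.0047]
flange [-0.01515008  0.01867724] 0.1132914528490151
```

The side force has risen to 3 N and the motion stalls, so the head is home against the riser. I ease the side load and let the spring draw the hook up.

>>> {"fn": "drive_tool", "kwargs": {"commands": [0,-0.0006,0,0,0,0,0.01,0,0,-0.0005,0,0,0,0.01,0,0,-0.0005,0,0,0,0.01,0,0,0,0,0,0,0.01,0,0,0,0,0,0,0.01]}}

```text
time: 12.75
tcp_pos: [0.593, 0.1553, 0.1343]
tool_rot: [-1.989, -2.431, 0.001]
wrist_force: [-1.5, -0.7, 5.5]
finger_gap: 0.192
finger_force: 61.9
```

>>> {"fn": "drive_tool", "kwargs": {"commands": [0,0,-0.0003,0,0,0,0.01,0,0,0,0,0,0,0.01,0,0,0,0,0,0,0.01]}}

```text
time: 13.05
tcp_pos: [0.593, 0.1553, 0.1346]
tool_rot: [-1.989, -2.431, 0.001]
wrist_force: [-2.5, -0.4, 4.2]
finger_gap: 0.195
finger_force: 61.9
```

>>> {"fn": "drive_tool", "kwargs": {"commands": [0,-0.0003,-0.0002,0,0,0,0.01,0,0,0,0,0,0,0.01,0,0,0,0,0,0,0.01]}}

```text
time: 13.35
tcp_pos: [0.593, 0.1553, 0.1349]
tool_rot: [-1.989, -2.432, 0.0]
wrist_force: [-2.4, 0.1, 4.8]
finger_gap: 0.192
finger_force: 61.8
```

>>> {"fn": "drive_tool", "kwargs": {"commands": [0,0,-0.0002,0,0,0,0.01,0,0,0,0,0,0,0.01,0,0,0,0,0,0,0.01]}}

```text
time: 13.65
tcp_pos: [0.5929, 0.1553, 0.1351]
tool_rot: [-1.989, -2.432, 0.0]
wrist_force: [-2.6, -0.7, 4.6]
finger_gap: 0.194
finger_force: 61.8
```

>>> {"fn": "drive_tool", "kwargs": {"commands": [0,-0.0003,-0.0002,0,0,0,0.01,0,0,0,0,0,0,0.01,0,0,0,0,0,0,0.01]}}

```text
time: 13.95
tcp_pos: [0.5928, 0.1553, 0.1353]
tool_rot: [1.989, 2.432, 0.0]
wrist_force: [-0.4, -0.7, 1.5]
finger_gap: 0.197
finger_force: 61.4
```

>>> {"fn": "drive_tool", "kwargs": {"commands": [0,0,-0.0002,0,0,0,0.01,0,0,0,0,0,0,0.01,0,0,0,0,0,0,0.01]}}

```text
time: 14.25
tcp_pos: [0.5927, 0.1553, 0.1353]
tool_rot: [-1.989, -2.432, 0.0]
wrist_force: [0.5, -0.1, -2.3]
finger_gap: 0.196
finger_force: 60.8
```

The hook has caught: the vertical force went from +4.6 to -2.3 N. I go back to neutral and release.

>>> {"fn": "drive_tool", "kwargs": {"commands": [0,0,0.0002,0,0,0,0.01,0,0,0,0,0,0,0.01,0,0,0,0,0,0,0.03,0,0,0,0,0,0,0.045,0,0,0,0,0,0,0.06,0,0,0,0,0,0,0.085,0,0,0,0,0,0,0.085,0,0,0,0,0,0,0.085,0,0,0,0,0,0,0.085], "squeeze": 20}}

```text
time: 15.15
tcp_pos: [0.5928, 0.1553, 0.1353]
tool_rot: [-1.989, -2.432, 0.0]
wrist_force: [-0.6, -0.3, -0.3]
finger_gap: 0.995
finger_force: 0.0
```

>>> {"fn": "drive_tool", "kwargs": {"commands": [0,0,-0.005,0,0,0,0.085,0,0,-0.015,0,0,0,0.085,0,0,-0.03,0,0,0,0.085,0,0,-0.04,0,0,0,0.085,0,0,-0.03,0,0,0,0.085,0,0,0,0,0,0,0.085,0,0,0,0,0,0,0.085]}}

```text
time: 15.85
tcp_pos: [0.593, 0.1553, 0.2568]
tool_rot: [1.989, 2.431, 0.003]
wrist_force: [-0.7, -0.0, -0.4]
finger_gap: 0.998
finger_force: 0.0
```

Run:
```python
from h import *
a=np.radians(11.4)
o=get_obs(); print(o['time'],o['tcp_pos'],o['wrist_force'],o['finger_gap'])
ims=[]
for n in('scene','wrist'):
    d=grab(n); c=cloud(d); q=c-[.5922,.1552,0]; X=q[...,0]*np.cos(a)+q[...,1]*np.sin(a); Y=-q[...,0]*np.sin(a)+q[...,1]*np.cos(a); Z=c[...,2]
    for s,lo,hi in(('barrel',.068,.105),('flange',.110,.118),('captop',.142,.150)):
        m=(abs(X)<.025)&(abs(Y)<.022)&(Z>lo)&(Z<hi); print(n,s,m.sum(),*[np.percentile(v[m],[2,50,98]).round(4) for v in(X,Y,Z)])
    u,v=proj(d,[.592,.155,.1])[0].astype(int); h=60 if n=='scene' else 120
    ims.append(cv2.resize(d['img'][max(v-h,0):v+h,u-h:u+h],(400,400),interpolation=cv2.INTER_CUBIC))
cv2.imwrite('pics/p6.png',np.clip(np.hstack(ims)*1.4,0,255).astype(np.uint8))
```

```text
15.85 [0.59304908 0.15534351 0.25681976] [-0.68603699 -0.01531065 -0.36529202] 0.9979383356688034
scene barrel 133 [-0.0103  0.0088  0.013 ] [-0.0101 -0.0083  0.0075] [0.0702 0.0867 0.1025]
scene flange 127 [-0.0152  0.006   0.0179] [-0.0154 -0.0054  0.0128] [0.1112 0.1134 0.1153]
scene captop 54 [-0.0079  0.0009  0.0091] [-0.0095 -0.0013  0.0078] [0.1423 0.1448 0.1461]
wrist barrel 117 [-0.0112  0.0008  0.0114] [0.0078 0.0089 0.0094] [0.0684 0.0757 0.0859]
wrist flange 966 [-0.0173  0.0006  0.0177] [-0.0132  0.0065  0.0148] [0.1117 0.1134 0.1148]
wrist captop 568 [-0.0083 -0.0002  0.0086] [-0.0081  0.001   0.009 ] [0.1428 0.1446 0.1461]
```

View pics/p6.png

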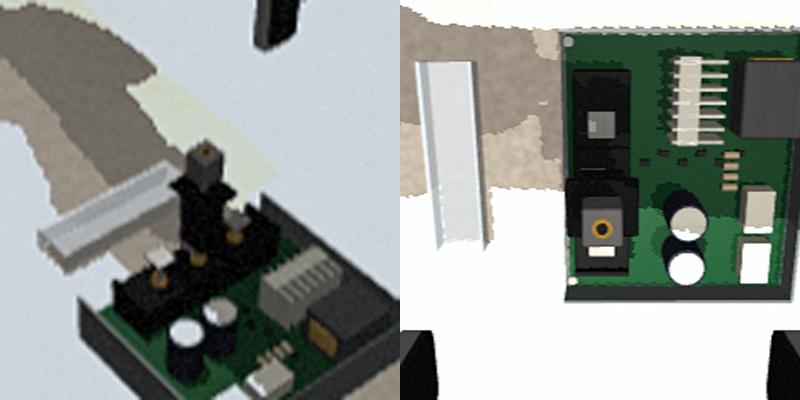

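The grabber stands upright on the middle stud, cap at (205,165) in the scene crop and (601,228) in the wrist crop. Cap top is 31.2 mm above the flange top (35 mm with the plunger up), so the plunger sits at about 4 mm as expected when hooked. The gripper is clear.

```bash
python3 -c "
from workcell import *
print(job_done())"
```

```text
the job is handed in; nothing more can be done
None
```

The grabber is clamped upright on the middle stud by itself, with the plunger at about 4 mm and the gripper clear; the highest vertical force read was about 6.5 N, and the job was handed in at about 16 s.

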